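Lock the lamp unit's cover

ROBOT

A 7-joint arm with a two-finger parallel gripper is mounted at the origin on the work surface. World frame = base frame: x ahead of the robot, y to its left, z up, the work surface at z = 0. Lengths are in m, angles in degrees, forces in N, time in s.
With the tool pointing down it reaches from about 0.425 to 0.875 m from the base axis. Payload 4.7 kg.
Tool frame: the origin (TCP) lies between the finger pads; the fingertips stand env.finger_overhang ahead of it and the grasp point (between the pads) lies 5 mm behind it (env.finger_overhang is the distance from the TCP to the fingertips, in m); z points along the fingers, y is the line along which they close (so a half turn about z gives the same grasp; the last joint's range is limited). The gripper opens to 87 mm and grips with 3 to 60 N. Pads are 19 mm wide; open, the fingers measure 117 mm over their backs; the gripper's body (75 mm by 190 mm) begins 51 mm behind the grasp point.
Start: joints at [-68.176, 18.392, -4.016, 83.108, 1.295, 78.541, -3.26], TCP at [0.233, 0.607, 0.237] pointing down, gripper open.
Joint ranges: [-163.93, 163.93], [-17.29, 119.83], [-79.2, 71.16], [3.27, 140.29], [-89.18, 269.18], [5.43, 117.66], [-154.24, 154.24]. Speed limits (degrees/s): [147.25, 147.25, 180, 180, 180, 180, 180].

INTERFACE

Orientations are given as [roll, pitch, yaw] about the fixed x, y, z axes, in that order (R = Rz(yaw) Ry(pitch) Rx(roll)).
In Python, from cell import telemetry, eyes, env, models gives the robot as it stands. The module is installed in compiled form; this text tells all that it offers.
- The arm moves only by the tool drive_tool, never from a script. Its arguments are lists of equal length, an entry for each row: "angular": the turn, a rotation vector about the tool's x, y, z in rad, a list of three; "delta_pos": the shift along the tool's x, y, z in cm, a list of three; "gripper": the finger opening in cm, from 0 to 8.7. A call has 1 to 20 rows; each row shifts and turns the commanded pose from where the row before left it, along the tool's axes as they then stand; what a row does not reach is not made up. A row lasts 1/10 s, in which the tool goes at most 50 mm and 8.59 degrees, less where a joint would pass 70% of its speed; a pose out of reach is approached as far as the arm can. A call with a gripper value outside its range is refused whole. The fingers move at their own pace and stop on an object; "squeeze" is the grip in N (left out, the last holds). Time passes only in rows, so rows that do not move let the fingers close. It gives the time, the measured TCP pose, the force, the opening and the grip force at its end, in the units of the state.
- telemetry.get_obs(): the state, without advancing time (a new reading comes with each control period).
- eyes.read_camera(name): name is "scene" or "top" or "wrist"; returns a dict with "pixels" (480x640x3 uint8, red, green, blue), "mtx" (3x3 intrinsics, pixels), "D" ([k1, k2, p1, p2, k3] as OpenCV has them; the pictures are not rectified), "origin" and "orientation" of the camera in the world. Camera axes: x right, y down, z forward; pixel columns grow to the right and rows downward; lengths in m; the calibration is good to about 2 mm. A picture is of the moment at which its call begins. There is no depth.
- env.sign_off(): hands the job in; it is judged then, once.
Trained networks look in a picture, given as the dict that the camera call returned (one of the last four; its "shot" number tells which), for a name from the list of things; names that differ only in an ending like _2 or _b are one class to them, and where a whole thing is asked for, a point or a joint stands for the part that bears it (a point fixed in the world has none). Each returns a list of dicts, best first, with "p" (0 to 1); they miss things now and then, are a little off and sometimes report something else, mostly with a low value. They report only what shows in the picture. A call takes as long as a camera call.
- models.search_frame(picture, target): "centre" ([column, row] in pixels, amid what is visible of it).
- models.cut_out(picture, target): "pixels" (480x640 bool, what is visible of it) and "centre" ([column, row] in pixels, amid what is visible of it).
The state is a dict: "time_s": time; "qpos": joint angles; "joint_velocities": joint speeds; "effort": joint torques, N m; "tool_pos": TCP position; "tool_rot": TCP orientation; "force": force on the tool from outside, world axes, zero at the start; "wrist_torque": the same for the moment, N m; "grip_width": finger opening in m; "grasp_force": force on a finger pad.
Only numpy, scipy, OpenCV 4.12 (cv2) and the standard library are available. Lean on these libraries where they do the work, as an engineer would, in place of code of your own. Each camera call takes 0.05 s, during which the arm holds its last target. There are 200 camera calls.

TASK

The grey cover on top of the microscope's lamp unit is held by two black wing-headed quarter-turn fasteners, and one of them has been left open: it stands higher and its white pointer is at the red dot. Press that one down against its spring and, while it is down, turn it a quarter turn clockwise so that the pointer meets the green dot and the cam catches and keeps it down, then let go of it. Never force it round while it is up. Leave the other fastener locked as it is.

Things in the scene. Friction and masses are not known exactly. Their poses are not given: they have to be found in the camera images.
- open_grip (a point): Wing of the OPEN fastener: a point on its turning axis, half-way up the wing. Black wing (bar) 34 long, 12 thick, 26 mm high on a round flange 40 mm wide, 5 thick. Point: 13 mm under the wing's top, 14 above the flange's top; when open 34 above the cover, which is 94 above the bench. x axis: along the wing to its white pointer end; y across it; z up. Turns and sinks with the head. Grip across the wing.
- open_turn (a joint): Turn of that head, rad: 0 at the red dot (open), growing clockwise seen from above to a stop at 1.571 at the green dot (locked). Starts at 0 to 0.03. The dots lie 27 mm from the axis on the metal disc under the head. A cam blocks turning beyond about 0.1 unless the head is pressed over 10 mm; once caught, it cannot turn back below about 1.46. Slight friction, no turning spring.
- open_press (a joint): How far that head is pressed straight down, m: 0 open (proud), hard stop at 0.014. A spring pushes it up: 3 N at 0, 7 N at 0.010, 9 N at 0.014. Turn it while it is deeper than 0.010 (0.012 is good); at the green dot it springs back up to about 0.007 when let go, and the cam holds it there.
- shut_mark (a point): White pointer end of the wing's top on the OTHER, locked fastener: same head, 7 mm lower, pointer at its own green dot. Point: 17 mm from its turning axis, 31 mm above the flange's underside; x axis from the axis to the pointer, z up. The fasteners are 170 mm apart on a fixed cream box 200 x 280 mm, 94 mm high; which place holds the open one varies.

How it is judged:
By the outcome, as a careful person would: the job done as asked, in the order asked, and still so for the second after the job is handed in, with the robot touching nothing.
It also fails if it takes over 35 s, if anything falls off the work surface, if the arm or the gripper's body presses on something with over 40 N, if the wrist force passes 120 N, or if a joint passes its speed limit or range.

## Working session

There is one attempt and no reset: what is moved stays moved. The work goes in short steps, Python scripts to look and compute and a tool call to move; the robot and the scene stay as the last step left them, time stands still between calls to the robot, and variables do not carry over. Pictures are saved under pics/ and viewed, at most 10 in all, crops included, and the job is handed in when it is done.

Besides the shell and the picture viewer there is one more tool, called after ">>>" as name(argument=value, ...) on one line, values as JSON. drive_tool: Moves the arm, as the interface text tells. Its arguments: {"type":"object","properties":{"angular":{"type":"array","items":{"type":"array","items":{"type":"number"}}},"delta_pos":{"type":"array","items":{"type":"array","items":{"type":"number"}}},"gripper":{"type":"array","items":{"type":"number"}},"squeeze":{"type":"number"}},"required":["angular","delta_pos","gripper"]}

```bash
mkdir -p pics
cat > h.py <<'E'
import numpy as np, cv2
from scipy.spatial.transform import Rotation as R
from cell import telemetry, eyes, env, models
def rot(o):
    o=np.array(o,float)
    if o.shape==(3,3): return o
    return R.from_euler('xyz',o,degrees=True).as_matrix()
def ray(pic,uv):
    n=cv2.undistortPoints(np.array([[uv]],float),np.array(pic['mtx']),np.array(pic['D'],float))[0,0]
    return np.array(pic['origin']), rot(pic['orientation'])@np.array([n[0],n[1],1])
def atz(pic,uv,z):
    o,d=ray(pic,uv); return o+d*(z-o[2])/d[2]
def tri(obs):
    A=np.zeros((3,3));b=np.zeros(3)
    for p,uv in obs:
        o,d=ray(p,uv);d=d/np.linalg.norm(d);M=np.eye(3)-np.outer(d,d);A+=M;b+=M@o
    return np.linalg.solve(A,b)
def save(pic,n): cv2.imwrite('pics/'+n,cv2.cvtColor(pic['pixels'],cv2.COLOR_RGB2BGR))
E
python3 - <<'E'
from h import *
print(env.finger_overhang, telemetry.get_obs())
P={}
for n in ['scene','top','wrist']:
    p=eyes.read_camera(n);P[n]=p;save(p,n+'0.png');print(n,p['origin'],p['orientation'])
    for t in ['open_grip','shut_mark']:
        for d in models.search_frame(p,t)[:3]:
            print(t,d['p'],d['centre'],atz(p,d['centre'],.128 if t=='open_grip' else .118))
E
```

```text
0.014 {'time_s': 0.0, 'qpos': array([-68.17826254,  18.43816614,  -4.01783272,  83.17452282,
         1.29531547,  78.54325837,  -3.2592454 ]), 'joint_velocities': array([ 0.01323384,  0.07110732, -0.02638891, -0.04157877,  0.04723258,
       -0.02837019,  0.02593003]), 'effort': array([ 8.68834468e-05, -4.91286564e+01, -4.04148744e-01, -3.12525237e+01,
       -6.40314817e-02,  4.34589351e-02,  1.79501649e-04]), 'tool_pos': array([0.23291795, 0.6062566 , 0.23547528]), 'tool_rot': array([-1.79889327e+02,  5.47594333e-03,  1.58991010e+02]), 'force': array([ 0.67024504,  0.35256081, -0.33955851]), 'wrist_torque': array([-0.02567159, -0.0454692 , -0.00827876]), 'grasp_force': 0.0, 'grip_width': 0.08706762631605193}
scene [0.8977927  0.47866123 0.85421761] [-142.15620333    0.38125784  146.70234731]
open_grip 0.83 [338.6, 183.3] [ 0.51477837 -0.04563888  0.128     ]
shut_mark 0.65 [249.1, 144.5] [ 0.58478864 -0.2076122   0.118     ]
top [0.55091058 0.04591378 0.82541071] [-1.76647310e+02  1.22443521e-01 -8.92243519e+01]
open_grip 0.67 [384.8, 290.1] [ 0.5068738  -0.05871128  0.128     ]
shut_mark 0.72 [478.0, 243.7] [ 0.58343216 -0.2125186   0.118     ]
wrist [0.16511253 0.63377158 0.38299091] [1.64336960e+02 3.28296902e-02 6.89961590e+01]
```

Run:
```python
import cv2,numpy as np
a=cv2.imread('pics/scene0.png')[90:270,200:440];b=cv2.imread('pics/top0.png')[180:360,330:570]
cv2.imwrite('pics/c0.png',np.vstack([cv2.resize(a,(400,300)),cv2.resize(b,(400,300))]))
cv2.imwrite('pics/c1.png',np.hstack([cv2.resize(cv2.imread('pics/scene0.png'),(400,300)),cv2.resize(cv2.imread('pics/top0.png'),(400,300))]))
```

```text
(no output)
```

View pics/c0.png

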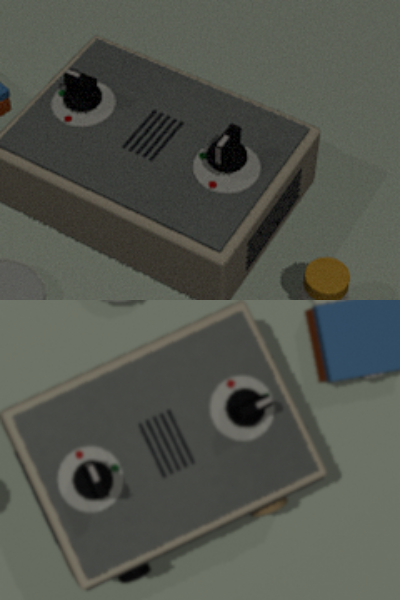

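View pics/c1.png

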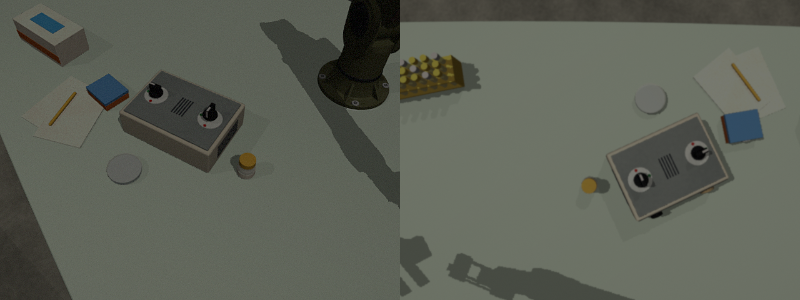

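The crops show the open fastener at top-camera pixel (385,288), with its pointer toward the red dot at about +24° world yaw. The locked one is at (478,244), with its pointer at green. Now moving above the open one for a close look.

>>> drive_tool(angular=[[0, 0, 0], [0, 0, 0], [0, 0, 0], [0, 0, 0], [0, 0, 0], [0, 0, 0], [0, 0, 0], [0, 0, 0], [0, 0, 0], [0, 0, 0], [0, 0, 0], [0, 0, 0], [0, 0, 0], [0, 0, 0], [0, 0, 0], [0, 0, -0.14], [0, 0, -0.14], [0, 0, -0.14], [0, 0, -0.14], [0, 0, -0.14]], delta_pos=[[-3.3, -3.45, -0.1], [-3.3, -3.45, -0.1], [-3.3, -3.45, -0.1], [-3.3, -3.45, -0.1], [-3.3, -3.45, -0.1], [-3.3, -3.45, -0.1], [-3.3, -3.45, -0.1], [-3.3, -3.45, -0.1], [-3.3, -3.45, -0.1], [-3.3, -3.45, -0.1], [-3.3, -3.45, -0.1], [-3.3, -3.45, -0.1], [-3.3, -3.45, -0.1], [-3.3, -3.45, -0.1], [-3.3, -3.45, -0.1], [0, 0, 0], [0, 0, 0], [0, 0, 0], [0, 0, 0], [0, 0, 0]], gripper=[8.7, 8.7, 8.7, 8.7, 8.7, 8.7, 8.7, 8.7, 8.7, 8.7, 8.7, 8.7, 8.7, 8.7, 8.7, 5, 5, 5, 5, 5])

```text
time_s: 2.45
tool_pos: [0.5096, -0.0539, 0.2517]
tool_rot: [180.0, 0.0, -160.6]
force: [-0.0, 0.3, -0.1]
grip_width: 0.0553
grasp_force: 0.0
```

Run:
```python
from h import *
o=telemetry.get_obs();print(o['time_s'],o['qpos'],o['tool_pos'],o['tool_rot'],o['grip_width'])
obs=[]
for n in ['wrist','top','scene']:
    p=eyes.read_camera(n)
    if n=='wrist': save(p,'w1.png')
    for t in ['open_grip','shut_mark']:
        for d in models.cut_out(p,t)[:1]:
            print(n,t,d['p'],d['centre'],atz(p,d['centre'],.128 if t=='open_grip' else .118),d['pixels'].sum())
```

```text
2.45 [-30.6664991    0.313832    34.16720572 102.22535315  -0.19673096
  77.49217683 112.95726572] [ 0.50964697 -0.05387848  0.25171213] [ 1.79994343e+02  2.72263087e-02 -1.60585576e+02] 0.05532263839829473
wrist open_grip 0.96 [300.9, 225.2] [ 0.50787147 -0.06325398  0.128     ] 2508
wrist shut_mark 0.61 [70.5, 250.4] [ 0.58118359 -0.20871161  0.118     ] 2848
top open_grip 0.41 [380.7, 299.3] [ 0.49218662 -0.05225594  0.128     ] 37
top shut_mark 0.5 [478.2, 240.3] [ 0.58900102 -0.21289094  0.118     ] 245
scene open_grip 0.78 [336.8, 181.0] [ 0.51438293 -0.05117625  0.128     ] 485
scene shut_mark 0.94 [249.2, 144.2] [ 0.58429788 -0.20813908  0.118     ] 424
```

View pics/w1.png

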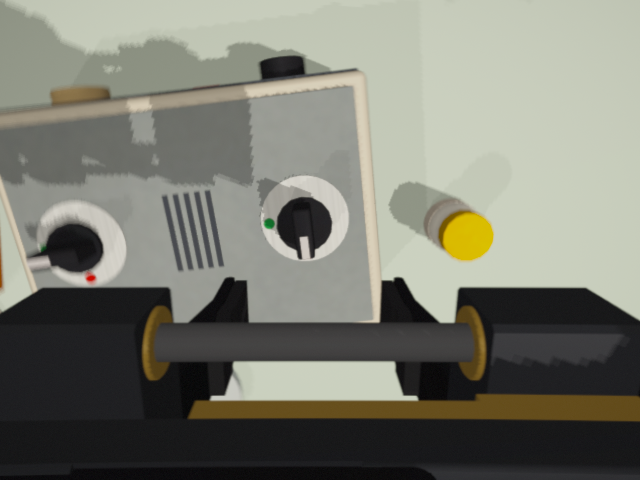

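The wrist view shows the open head at (303,222), its pointer heading down to (307,257), the white disc centred near (304,218), and the green dot at (269,223). I'll fit these next.

Run:
```python
from h import *
p=eyes.read_camera('wrist');im=p['pixels'][160:280,240:368]
hsv=cv2.cvtColor(im,cv2.COLOR_RGB2HSV)
m=models.cut_out(p,'open_grip')[0]['pixels']
off=np.array([240,160])
white=((hsv[...,2]>195)&(hsv[...,1]<40)).astype(np.uint8)
n,l,s,c=cv2.connectedComponentsWithStats(white)
for i in range(1,n):
    if s[i,4]>30: print(s[i],c[i]+off)
i=1+np.argmax(s[1:,4]); cn=max(cv2.findContours((l==i).astype(np.uint8),0,1)[0],key=len)
e=cv2.fitEllipse(cv2.convexHull(cn));print('ell',np.array(e[0])+off,e[1]); D=atz(p,np.array(e[0])+off,.095);print('disc',D)
g=(hsv[...,0]>45)&(hsv[...,0]<85)&(hsv[...,1]>120)&(hsv[...,2]>40);yx=np.argwhere(g);G=atz(p,yx.mean(0)[::-1]+off,.095);print('green',len(yx),yx.mean(0)[::-1]+off,G,np.linalg.norm(G-D),np.degrees(np.arctan2(*(G-D)[1::-1])))
cv2.imwrite('pics/w2.png',cv2.resize(cv2.cvtColor(im,cv2.COLOR_RGB2BGR),(640,600),interpolation=cv2.INTER_CUBIC))
ys,xs=np.nonzero(m);print('mask',xs.min(),xs.max(),ys.min(),ys.max())
for uv in [(300,197),(303,205),(306,258),(306,250)]: print(uv,atz(p,uv,.141))
```

```text
[120   0   8  88 366] [364.86338798 190.53005464]
[  40   16   68   85 1952] [323.3017418  211.86065574]
[ 21  53  37  47 440] [277.78181818 242.41818182]
ell [304.71909332 217.75232697] (84.59690856933594, 86.56238555908203)
disc [ 0.50954489 -0.06059334  0.095     ]
green 73 [268.7260274  223.17808219] [ 0.52230842 -0.08476934  0.095     ] 0.027338378161211062 -62.168542678876
mask 276 331 197 259
(300, 197) [ 0.48746981 -0.07019033  0.141     ]
(303, 205) [ 0.4916771  -0.06679116  0.141     ]
(306, 258) [ 0.52431741 -0.0537139   0.141     ]
(306, 250) [ 0.51914425 -0.0554711   0.141     ]
```

View pics/w2.png

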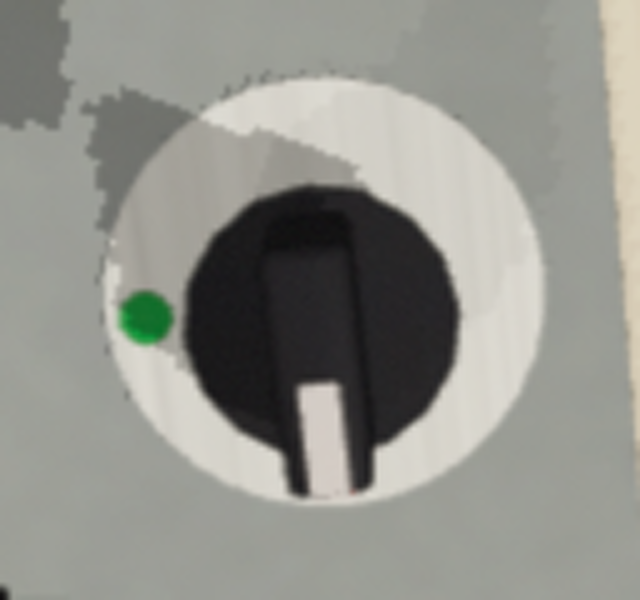

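>>> drive_tool(angular=[[0, 0, -0.124], [0, 0, 0], [0, 0, 0], [0, 0, 0], [0, 0, 0], [0, 0, 0], [0, 0, 0], [0, 0, 0], [0, 0, 0], [0, 0, 0]], delta_pos=[[0, 0, 0], [0.29, -0.59, 0], [0, 0, 2], [0, 0, 2.5], [0, 0, 2.5], [0, 0, 2], [0, 0, 1.5], [0, 0, 1], [0, 0, 0.55], [0, 0, 0]], gripper=[5, 5, 5, 5, 5, 5, 5, 5, 5, 5])

```text
time_s: 4.0
tool_pos: [0.5094, -0.0606, 0.1307]
tool_rot: [180.0, -0.0, -153.9]
force: [-0.0, 0.3, -0.2]
grip_width: 0.0501
grasp_force: 0.0
```

Run:
```python
from h import *
o=telemetry.get_obs();print(o['time_s'],o['qpos'],o['tool_pos'],o['tool_rot'],o['force'])
a=eyes.read_camera('wrist');b=eyes.read_camera('scene')
A=cv2.resize(a['pixels'][160:400,160:480],(640,480));B=cv2.resize(b['pixels'][130:230,300:400],(480,480))
save({'pixels':np.hstack([cv2.resize(A,(440,330)),cv2.resize(B,(330,330))])},'n1.png')
```

```text
4.0 [-28.93773678   6.81492536  35.04637658 111.02202802  -4.34960546
  63.49598993 123.99410873] [ 0.5094187  -0.06060609  0.1307375 ] [ 1.79991976e+02 -4.19803522e-02 -1.53870535e+02] [-0.01266354  0.32484879 -0.17216797]
```

View pics/n1.png

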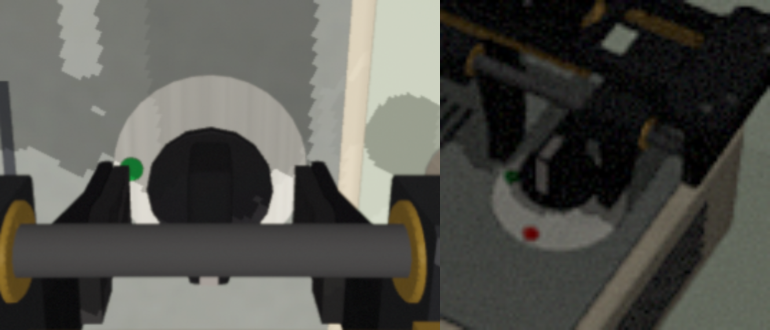

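The wing sits centred between the fingers, with both dots and the flange clear. Closing now.

>>> drive_tool(angular=[[0, 0, 0], [0, 0, 0], [0, 0, 0], [0, 0, 0], [0, 0, 0], [0, 0, 0], [0, 0, 0], [0, 0, 0], [0, 0, 0], [0, 0, 0]], delta_pos=[[0, 0, 0], [0, 0, 0], [0, 0, 0], [0, 0, 0], [0, 0, 0], [0, 0, 0], [0, 0, 0], [0, 0, 0], [0, 0, 0], [0, 0, 0]], gripper=[1.5, 1, 0.8, 0.8, 0.8, 0.8, 0.8, 0.8, 0.8, 0.8], squeeze=35)

```text
time_s: 5.1
tool_pos: [0.51, -0.0609, 0.1312]
tool_rot: [-179.9, 0.0, -153.8]
force: [1.6, -2.4, -2.0]
grip_width: 0.012
grasp_force: 35.0
```

>>> drive_tool(angular=[[0, 0, 0], [0, 0, 0], [0, 0, 0], [0, 0, 0], [0, 0, 0], [0, 0, 0], [0, 0, 0]], delta_pos=[[0, 0, 0.25], [0, 0, 0.3], [0, 0, 0.3], [0, 0, 0.3], [0, 0, 0.1], [0, 0, 0], [0, 0, 0]], gripper=[0.8, 0.8, 0.8, 0.8, 0.8, 0.8, 0.8])

```text
time_s: 5.8
tool_pos: [0.51, -0.0609, 0.1191]
tool_rot: [-180.0, 0.0, -153.8]
force: [-1.1, -3.0, 7.4]
grip_width: 0.012
grasp_force: 35.0
```

>>> drive_tool(angular=[[0, 0, 0], [0, 0, 0.1], [0, 0, 0.1], [0, 0, 0.1], [0, 0, 0]], delta_pos=[[0, 0, 0.06], [0, 0, 0], [0, 0, 0], [0, 0, 0], [0, 0, 0]], gripper=[0.8, 0.8, 0.8, 0.8, 0.8])

```text
time_s: 6.3
tool_pos: [0.51, -0.0609, 0.1186]
tool_rot: [-180.0, 0.0, -171.1]
force: [-0.6, -4.1, 7.1]
grip_width: 0.0115
grasp_force: 35.0
```

Run:
```python
from h import *
o=telemetry.get_obs();print(o['time_s'],o['qpos'],o['tool_pos'],o['tool_rot'],o['force'],o['wrist_torque'])
```

```text
6.3 [-30.05765283   7.8162732   36.509373   111.75689257  -5.23259525
  61.99380902 107.53949335] [ 0.51004786 -0.06094811  0.11860876] [-1.79964622e+02  4.45674590e-02 -1.71114980e+02] [-0.57555349 -4.1339045   7.12585482] [-0.85428302  0.16455562 -0.04548098]
```

>>> drive_tool(angular=[[0, 0, 0.12], [0, 0, 0.12], [0, 0, 0.12], [0, 0, 0.12], [0, 0, 0.12], [0, 0, 0.12], [0, 0, 0.12], [0, 0, 0.12], [0, 0, 0.12], [0, 0, 0.1], [0, 0, 0.05], [0, 0, 0]], delta_pos=[[0, 0, 0], [0, 0, 0], [0, 0, 0], [0, 0, 0], [0, 0, 0], [0, 0, 0], [0, 0, 0], [0, 0, 0], [0, 0, 0], [0, 0, 0], [0, 0, 0], [0, 0, 0]], gripper=[0.8, 0.8, 0.8, 0.8, 0.8, 0.8, 0.8, 0.8, 0.8, 0.8, 0.8, 0.8])

```text
time_s: 7.5
tool_pos: [0.51, -0.0611, 0.1186]
tool_rot: [180.0, 0.1, 118.5]
force: [-0.4, -3.9, 8.6]
grip_width: 0.0118
grasp_force: 35.0
```

Run:
```python
from h import *
o=telemetry.get_obs();print(o['time_s'],o['qpos'],o['tool_pos'],o['tool_rot'],o['force'],o['wrist_torque'])
a=eyes.read_camera('wrist');b=eyes.read_camera('scene')
A=cv2.resize(a['pixels'][160:400,160:480],(440,330));B=cv2.resize(b['pixels'][130:230,300:400],(330,330))
save({'pixels':np.hstack([A,B])},'n2.png')
```

```text
7.5 [-35.92221725   8.36034036  43.01528055 111.91887488  -6.41056546
  62.05181808  38.26932408] [ 0.50999261 -0.06106767  0.11858546] [1.79981793e+02 5.23096917e-02 1.18471669e+02] [-0.41939126 -3.90414824  8.61961989] [-0.97075301  0.16455678 -0.01852328]
```

View pics/n2.png

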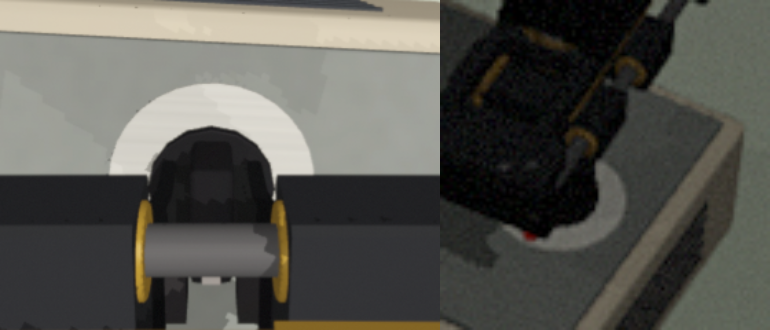

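The wing turned with the tool to about -61.5°, and the green dot is at -62.2°. I'll nudge it to the stop.

>>> drive_tool(angular=[[0, 0, 0.02], [0, 0, 0.02], [0, 0, 0]], delta_pos=[[0, 0, 0], [0, 0, 0], [0, 0, 0]], gripper=[0.8, 0.8, 0.8])

```text
time_s: 7.9
tool_pos: [0.51, -0.0611, 0.1186]
tool_rot: [180.0, 0.1, 116.2]
force: [-1.4, -3.9, 7.5]
grip_width: 0.0119
grasp_force: 35.0
```

Run:
```python
from h import *
o=telemetry.get_obs();print(o['time_s'],o['tool_pos'],o['tool_rot'],o['force'],o['wrist_torque'])
```

```text
7.9 [ 0.51000723 -0.06108104  0.11859524] [1.79974766e+02 5.05488039e-02 1.16219851e+02] [-1.42480945 -3.87863376  7.49043044] [-0.90067274  0.22683187  0.02767581]
```

>>> drive_tool(angular=[[0, 0, 0], [0, 0, 0], [0, 0, 0], [0, 0, 0], [0, 0, 0], [0, 0, 0], [0, 0, 0], [0, 0, 0], [0, 0, 0], [0, 0, 0], [0, 0, 0], [0, 0, 0], [0, 0, 0], [0, 0, 0], [0, 0, 0], [0, 0, 0]], delta_pos=[[0, 0, -0.2], [0, 0, -0.25], [0, 0, 0], [0, 0, 0], [0, 0, 0], [0, 0, 0], [0, 0, 0], [0, 0, 0], [0, 0, -1], [0, 0, -2], [0, 0, -3], [0, 0, -3], [0, 0, -3], [0, 0, -2], [0, 0, 0], [0, 0, 0]], gripper=[0.8, 0.8, 0.8, 2, 4, 5, 5, 5, 5, 5, 5, 5, 5, 5, 5, 5])

```text
time_s: 9.5
tool_pos: [0.5096, -0.0604, 0.2627]
tool_rot: [179.9, -0.0, 116.2]
force: [-0.9, -0.2, 0.7]
grip_width: 0.05
grasp_force: 0.0
```

Run:
```python
from h import *
o=telemetry.get_obs();print(o['time_s'],o['tool_pos'],o['tool_rot'],o['grip_width'],o['force'])
a=eyes.read_camera('wrist');b=eyes.read_camera('scene')
A=cv2.resize(a['pixels'],(440,330));B=cv2.resize(b['pixels'][110:230,230:350],(330,330))
save({'pixels':np.hstack([A,B])},'n3.png'); save(a,'w3.png')
```

```text
9.5 [ 0.50964982 -0.06041308  0.26271748] [ 1.79944277e+02 -7.48008604e-03  1.16239411e+02] 0.05002510110337205 [-0.90641792 -0.15729762  0.67001366]
```

View pics/n3.png

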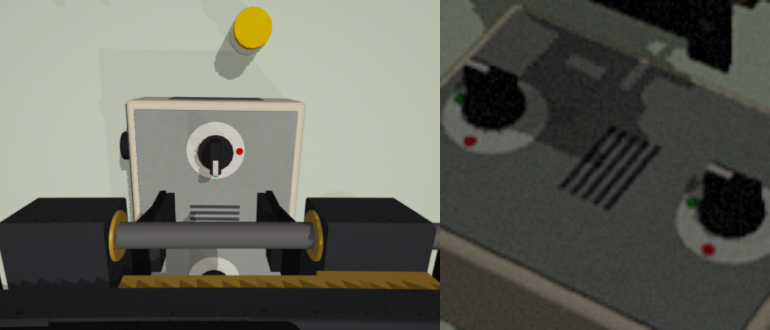

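Both heads now look alike in the scene view: low, with the pointer at the green dot. In the wrist view the red dot is exposed at (239,151), 90° from the pointer. The gripper is clear, so I'm handing in.

```bash
python3 -c "
from cell import env
print(env.sign_off())"
```

```text
the job is handed in; nothing more can be done
None
```

I pressed the open fastener down about 12 mm, turned it 90° clockwise to its green dot and let it go; in the last pictures it stays down, level with the other fastener, which I did not touch, and the job was handed in at about 9.6 s.

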